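# Top off a ring pack and set the press weight on it

### The job

Finish the ring pack on the packing stand: lay the ring from the black pad flat on top of the pile, its ear between the two guide rods like all the others, then lift the press weight up and out of its fork and stand it upright in the middle of the new top ring. The height of the pile is not known, so lower each part until you feel it touch, never drop it or press hard, and let go only once it rests there; leave the finished pack and the paint bottle behind the work where they are.

Things in the scene. Friction and masses are not known exactly. Their poses are not given: they have to be found in the camera images.
- last_ring_center (a point): The ring to lay: zinc-plated collar, 62 mm outside, 43 mm bore, 9 mm high, 34 g, one thin ear (12 mm wide, tip 44 mm from the centre, near the upper face). Lies flat on the pad, a black rubber square, 108 x 108 x 6 mm, and is the only ring there. Point: ring centre, 4.5 mm above its underside. x axis: towards the ear, z up. Grasp across the 62 mm, at right angles to the ear.
- last_ring_ear (a point): Point on the ear side of that ring, 37 mm from its centre along its x axis, 4.5 mm above its underside.
- last_ring: The same ring as a whole. Origin: centre of its underside; axes as above.
- packing_stand_center (a point): The pile's axis on the packing stand. Point: on top of the stand's base plate, 12 mm above the bench. x axis: towards the two ear guide rods, z up. The pile of like rings stands on this axis, ears towards +x between the rods; it is firm, and its top is 33 to 63 mm above this point, different each time.
- packing_stand: Fixed packing stand with its pile: dark steel base plate 128 x 104 x 12 mm, a low collar (75 mm across, 4 mm high) from which the pile rises, two upright steel rods 7 mm thick at x = 41, y = -14.5 and +14.5 mm (22 mm free between them), ending 90 mm above the bench. Origin: on the pile axis, on the bench; axes as above.
- press_weight_grip (a point): Grip of the press weight: black upright cylinder 26 mm thick, 36 mm long, at the top of the weight. Point: on its axis, 96 mm above the underside of the weight's disc, 16 mm below the top, 20 mm above the top of the collar. z axis: up along the stem.
- press_weight: Press weight, about 0.46 kg, 112 mm high: plain steel disc 56 mm across and 20 mm high, a 12 mm stem, a steel collar 34 mm across and 4 mm thick (underside 72 mm above that of the disc), then the grip. It hangs upright in the hanger's fork by the collar. Origin: centre of the underside of the disc.
- hanger_fork (a point): The fork of the fixed hanger. Point: on the upper side of the prongs, 120 mm above the bench, where the weight's axis stands. The fork is open to its -x axis (roughly towards the robot); the column (16 mm thick, 125 mm high) is 52 mm to +x. Keep clear of the blue parts box at the left: its open lid stands up 0.21 m at y over 0.18 m, x up to 0.53 m.
- hanger: Fixed hanger: base plate, column, fork of two prongs 11 mm wide, 8 mm thick, 18 mm apart. Their tips, 25 to 30 mm to -x, are upturned 7 mm: lift the weight 10 to 35 mm (higher, its disc strikes the fork from below), draw it out along -x by 70 mm or more, only then go up. Origin: on the bench below the fork point; same axes.
- finished_pack: Bystander: a finished stack of rings, 63 mm across and 109 mm high, loose, behind the work. Origin: underside.
- paint_bottle: Bystander: white bottle with a bright green cap, 90 mm high, loose, behind the work. Origin: underside.

How it is judged:
By the outcome, as a careful person would: the job done as asked, in the order asked, and still so for the second after the job is handed in, with the robot touching nothing.
It also fails if it takes over 61 s, if anything falls off the work surface, if the arm or the gripper's body presses on something with over 40 N, if the wrist force passes 120 N, or if a joint passes its speed limit or range.

### The arm

A 6-joint arm with a two-finger parallel gripper is mounted at the origin on a cart in front of the work surface, level with it; the furniture and walls round the work are solid. World frame = base frame: x ahead of the robot, y to its left, z up, the work surface at z = 0. Lengths are in mm, angles in degrees, forces in N, time in s.
With the tool pointing down it reaches from about 350 to 850 mm from the base axis. Payload 8.1 kg.
Tool frame: the origin (TCP) lies midway between the tips of the shut fingers; the grasp point (between the pads) lies 19 mm behind it; z points along the fingers, y is the direction in which the jaws open and shut (so a half turn about z gives the same grasp; the last joint's range is limited). The gripper opens to 93 mm and grips with 3 to 60 N. Pads are 15 mm wide; open, the fingers measure 128 mm over their backs; the gripper's body (75 mm by 188 mm) begins 65 mm behind the grasp point.
Start: joints at [-69.58, 7.471, 85.268, -0, 87.261, -4.893], TCP at [256.56, -542.386, 218.635] pointing down, gripper open.
Joint ranges: [-169.43, 169.43], [-51.17, 129.36], [1.28, 143.12], [-76.62, 256.62], [0, 156.53], [-152.29, 152.29]. Speed limits (degrees/s): [136.94, 136.94, 159.86, 180, 180, 180].

### API

Orientations are given as a 3x3 rotation matrix whose columns are the frame's x, y, z axes.
In Python, from bench import env gives the robot as it stands.
- The arm moves only by the shell command python3 -m creep 'ROWS' [FORCE]. ROWS is JSON, one flat list of numbers, 7 for each row, row after row: the turn, a rotation vector about the tool's x, y, z in rad, then the shift along the tool's x, y, z in m, then the opening, from 0 (shut) to 1 (fully open). A call has 1 to 20 rows; each row is the pose to reach, as a shift and turn from the pose commanded when the call began, along the tool's axes at that moment; what a row does not reach only later rows make up. A row lasts 1/10 s, in which the tool goes at most 50 mm and 8.59 degrees, less where a joint would pass 70% of its speed; a pose out of reach is approached as far as the arm can. A call with a gripper value outside its range is refused whole. The fingers move at their own pace and stop on an object; FORCE is the grip in N (left out, the last holds). Time passes only in rows, so rows that repeat a pose let the fingers close. It gives the time, the measured TCP pose, the force and the opening at its end, in the units of the state.
- env.get_state(): the state, without advancing time (a new reading comes with each control period).
- env.grab_frame(name): name is "side" or "top" or "wrist"; returns a dict with "pixels" (384x512x3 uint8, red, green, blue), "camera_matrix" (3x3 intrinsics, pixels), "distortion" ([k1, k2, p1, p2, k3] as OpenCV has them; the pictures are not rectified), "position" and "attitude" of the camera in the world. Camera axes: x right, y up, looking along -z (the intrinsics and any distortion apply to the point x, -y, -z); pixel columns grow to the right and rows downward; lengths in mm; the calibration is good to about 2 mm. A picture is of the moment at which its call begins. There is no depth.
- env.hand_in(): hands the job in, once; it reports no verdict.
Trained networks look in the newest picture that a camera, given by its name, has taken for a name from the list of things; names that differ only in an ending like _2 or _b are one class to them, and where a whole thing is asked for, a point or a joint stands for the part that bears it (a point fixed in the world has none). Each returns a list of dicts, best first, with "p" (0 to 1); they miss things now and then, are a little off and sometimes report something else, mostly with a low value. They report only what shows in the picture. A call takes as long as a camera call.
- env.recognise(camera, target): "xyz" ([x, y, z] in mm, in world coordinates, good to about 4 mm: the middle of the surface that is visible of it).
- env.pinpoint(camera, target): "xyz" ([x, y, z] in mm, in world coordinates, good to about 4 mm: a listed point, or the origin of a listed thing).
The state is a dict: "clock": time; "qpos": joint angles; "qvel": joint speeds; "joint_torque": joint torques, N m; "ee_pos": TCP position; "tool_rot": TCP orientation; "contact_force": force on the tool from outside, world axes, zero at the start; "torque": the same for the moment, N m; "opening": finger opening in mm.
Only numpy, scipy, OpenCV 4.12 (cv2) and the standard library are available. Lean on these libraries where they do the work, as an engineer would, in place of code of your own. Each camera call takes 0.05 s, during which the arm holds its last target. There are 200 camera calls.

## Working session

There is one attempt and no reset: what is moved stays moved. The work goes in short steps, Python scripts to look and compute and a shell command to move; the robot and the scene stay as the last step left them, time stands still between calls to the robot, and variables do not carry over. Pictures are saved under pics/ and viewed, about 8 in all and at most 12, crops included, and the job is handed in when it is done.

```bash
ls; mkdir -p pics; cat > h.py <<'E'
import numpy as np, cv2
from bench import env
def snap(cam,name=None,crop=None,scale=1):
    f=env.grab_frame(cam)
    im=np.array(f["pixels"])[:,:,::-1].copy()
    if name:
        if crop: x0,y0,x1,y1=crop; im=im[y0:y1,x0:x1]
        cv2.imwrite("pics/"+name,cv2.resize(im,None,fx=scale,fy=scale,interpolation=cv2.INTER_CUBIC))
    return f
def R(f):
    return np.array(f["attitude"]).reshape(3,3)
def ray(f,u,v):
    p=cv2.undistortPoints(np.array([[[u,v]]],float),np.array(f["camera_matrix"]),np.array(f["distortion"]))[0,0]
    return R(f)@np.array([p[0],-p[1],-1])
def atz(f,u,v,z):
    d=ray(f,u,v);c=np.array(f["position"]);return c+d*(z-c[2])/d[2]
def proj(f,P):
    P=np.atleast_2d(np.array(P,float))
    q=(P-np.array(f["position"]))@R(f)
    q=q*np.array([1,-1,-1])
    return cv2.projectPoints(q,np.zeros(3),np.zeros(3),np.array(f["camera_matrix"]),np.array(f["distortion"]))[0][:,0]
def rel(target):
    "shift in tool axes (m) from measured TCP to world target (mm)"
    s=env.get_state();return np.array(s["tool_rot"]).reshape(3,3).T@(np.array(target)-np.array(s["ee_pos"]))/1000
E
python3 - <<'E'
from h import *
s=env.get_state();print({k:np.round(v,3).tolist() for k,v in s.items()})
for c in ["side","top"]:
    f=snap(c,c+"0.png",scale=1.5);print(c,np.round(f["position"]),np.array(f["attitude"]).round(2).tolist())
    for t in ["last_ring_center","last_ring_ear","packing_stand_center","packing_stand","press_weight_grip","press_weight","hanger_fork","hanger","finished_pack","paint_bottle"]:
        print(c,t,[(np.round(d["xyz"]).tolist(),round(d["p"],2)) for d in env.pinpoint(c,t)[:2]])
E
```

```text
pics
{'clock': 0.0, 'qpos': [-69.579, 7.515, 85.33, -0.0, 87.26, -4.893], 'qvel': [-0.07, 0.023, 0.002, 0.056, -0.001, 0.059], 'joint_torque': [0.002, -55.984, -49.176, 0.077, 0.035, -0.0], 'ee_pos': [256.37, -541.839, 217.585], 'tool_rot': [[0.904, 0.428, -0.001], [0.428, -0.904, 0.002], [0.0, -0.002, -1.0]], 'contact_force': [-0.676, 0.169, -0.181], 'torque': [0.018, 0.004, 0.046], 'opening': 92.699}
side [ 299. -442. 1140.] [[0.78, 0.56, -0.29], [-0.63, 0.69, -0.36], [-0.0, 0.47, 0.89]]
side last_ring_center [([685.0, 148.0, 10.0], 0.83)]
side last_ring_ear [([717.0, 127.0, 14.0], 0.64)]
side packing_stand_center [([618.0, -44.0, 8.0], 0.77), ([687.0, 146.0, 2.0], 0.4)]
side packing_stand [([619.0, -43.0, -1.0], 0.9)]
side press_weight_grip [([490.0, -260.0, 148.0], 0.56)]
side press_weight []
side hanger_fork [([494.0, -257.0, 115.0], 0.68)]
side hanger [([492.0, -259.0, 2.0], 0.8)]
side finished_pack [([774.0, 49.0, 2.0], 0.88)]
side paint_bottle [([781.0, -50.0, 0.0], 0.61)]
top [538. -44. 956.] [[-0.02, 0.99, -0.12], [-1.0, -0.02, 0.0], [0.0, 0.12, 0.99]]
top last_ring_center [([687.0, 146.0, 9.0], 0.72)]
top last_ring_ear [([720.0, 131.0, 10.0], 0.88)]
top packing_stand_center [([616.0, -42.0, 12.0], 0.84)]
top packing_stand [([618.0, -42.0, -2.0], 0.64)]
top press_weight_grip [([491.0, -261.0, 145.0], 0.75)]
top press_weight [([488.0, -262.0, 46.0], 0.55)]
top hanger_fork [([490.0, -258.0, 119.0], 0.59)]
top hanger [([487.0, -257.0, -0.0], 0.72), ([691.0, 147.0, 8.0], 0.67)]
top finished_pack [([771.0, 49.0, -1.0], 0.81), ([617.0, -41.0, 9.0], 0.67)]
top paint_bottle [([779.0, -47.0, -1.0], 0.65)]
```

View pics/top0.png

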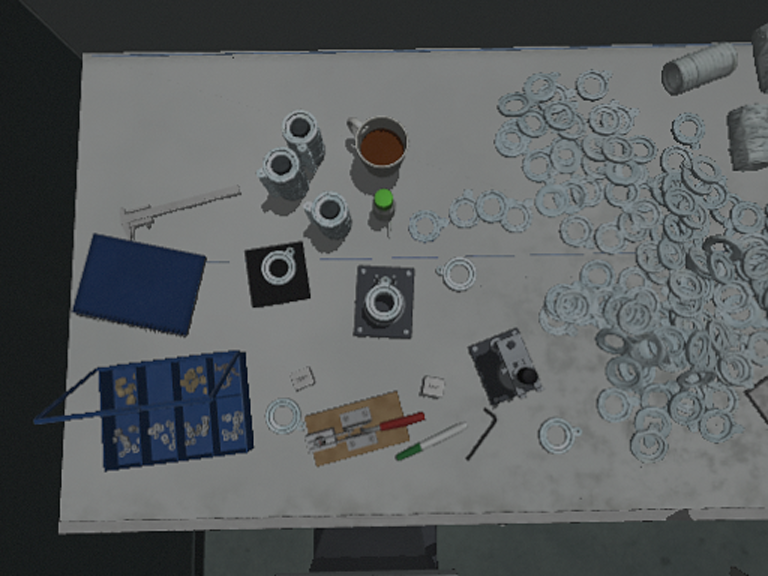

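View pics/side0.png

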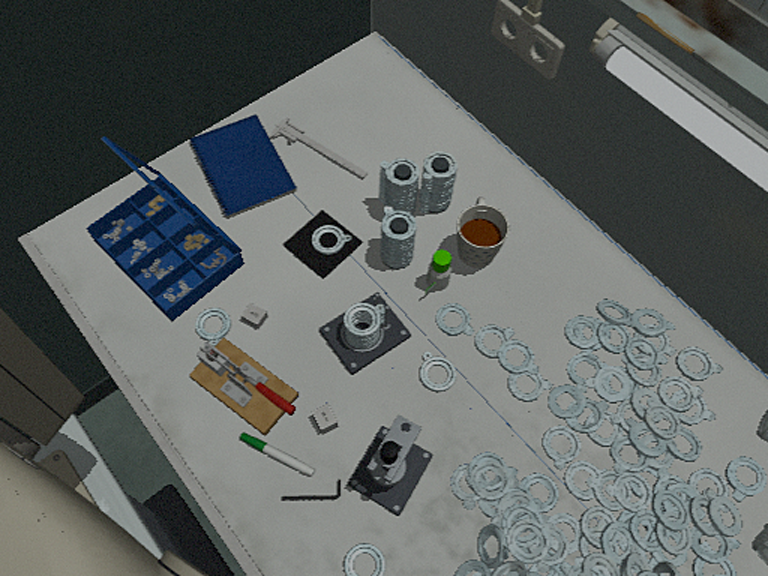

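The top view shows the ring on the black pad at (278,267), with its ear up and right at (292,252). The stand is at (383,303) and its ear points up, towards +x. The weight's black grip is at (526,376), with the column up and left of it. The side view agrees. Next I'll go above the ring.

```bash
python3 -m creep '[0,0,1.05,0.684,-0.439,-0.012,1, 0,0,1.05,0.684,-0.439,-0.012,1, 0,0,1.05,0.684,-0.439,-0.012,1, 0,0,1.05,0.684,-0.439,-0.012,1, 0,0,1.05,0.684,-0.439,-0.012,1, 0,0,1.05,0.684,-0.439,-0.012,1, 0,0,1.05,0.684,-0.439,-0.012,1, 0,0,1.05,0.684,-0.439,-0.012,1, 0,0,1.05,0.684,-0.439,-0.012,1, 0,0,1.05,0.684,-0.439,-0.012,1, 0,0,1.05,0.684,-0.439,-0.012,1, 0,0,1.05,0.684,-0.439,-0.012,1, 0,0,1.05,0.684,-0.439,-0.012,1, 0,0,1.05,0.684,-0.439,-0.012,1, 0,0,1.05,0.684,-0.439,-0.012,1, 0,0,1.05,0.684,-0.439,-0.012,1, 0,0,1.05,0.684,-0.439,-0.012,1, 0,0,1.05,0.684,-0.439,-0.012,1, 0,0,1.05,0.684,-0.439,-0.012,1, 0,0,1.05,0.684,-0.439,-0.012,1]'
python3 - <<'E'
from h import *
s=env.get_state();print({k:np.round(v,3).tolist() for k,v in s.items()})
f=snap("wrist","w1.png",scale=1.5);print(np.round(f["position"]),np.array(f["attitude"]).round(2).tolist(),f["camera_matrix"])
for t in ["last_ring_center","last_ring_ear","packing_stand_center"]:
    print(t,[(np.round(d["xyz"],1).tolist(),round(d["p"],2)) for d in env.pinpoint("wrist",t)[:2]])
np.save("f_w1.npy",f,allow_pickle=True)
E
```

```text
clock: 3.1
ee_pos: [686.9, 146.0, 230.7]
tool_rot: [[0.82, -0.572, -0.0], [-0.572, -0.82, -0.0], [0.0, 0.0, -1.0]]
contact_force: [-0.0, -0.2, 0.4]
opening: 93.0
{'clock': 3.1, 'qpos': [7.829, 23.279, 65.42, -0.022, 91.316, 132.712], 'qvel': [-0.794, -0.938, 0.388, 0.084, -0.031, 0.066], 'joint_torque': [1.14, -69.33, -49.763, 0.047, -0.092, 0.003], 'ee_pos': [686.945, 145.982, 230.671], 'tool_rot': [[0.82, -0.572, -0.0], [-0.572, -0.82, -0.0], [0.0, 0.0, -1.0]], 'contact_force': [-0.013, -0.208, 0.382], 'torque': [0.126, 0.006, -0.014], 'opening': 92.961}
[742. 109. 397.] [[-0.57, 0.8, 0.2], [-0.82, -0.56, -0.14], [-0.0, -0.24, 0.97]] [[326.43791352   0.         254.84304198]
 [  0.         326.43791352 191.82299749]
 [  0.           0.           1.        ]]
last_ring_center [([685.5, 148.0, 8.6], 0.58)]
last_ring_ear [([717.6, 128.2, 11.2], 0.6)]
packing_stand_center [([616.1, -41.1, 13.2], 0.62)]
```

View pics/w1.png

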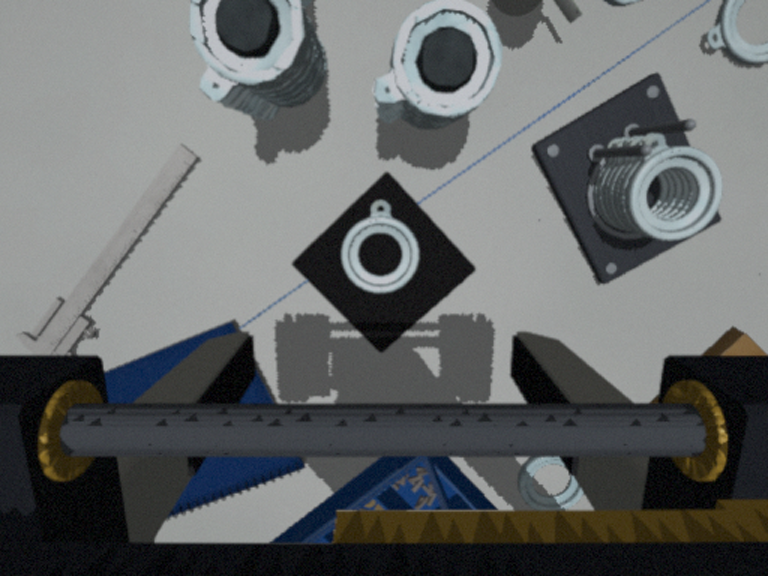

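The wrist view shows the ring centre at (380,255) in the enlarged picture, with the ear straight up at (380,208). The stand is at the right: rod tops at about (689,125) and (646,149), plate corners at (657,74), (533,148) and (603,284). I'll measure all of these.

```bash
python3 - <<'E'
from h import *
f=np.load("f_w1.npy",allow_pickle=True).item()
px=np.array(f["pixels"]).astype(np.uint8);g=cv2.cvtColor(px,cv2.COLOR_RGB2GRAY)
m=np.zeros_like(g);cv2.fillPoly(m,[np.int32(np.array([[387,180],[468,268],[382,345],[300,262]])/1.5)],255)
b=((g>100)&(m>0)).astype(np.uint8)
c=max(cv2.findContours(b,cv2.RETR_EXTERNAL,cv2.CHAIN_APPROX_NONE)[0],key=cv2.contourArea)[:,0]
P=np.array([atz(f,u,v,15)[:2] for u,v in c])
C=P.mean(0)
for _ in range(20):
    d=np.linalg.norm(P-C,axis=1);k=d<np.median(d)*1.08
    A=np.c_[2*P[k],np.ones(k.sum())];s=np.linalg.lstsq(A,(P[k]**2).sum(1),rcond=None)[0];C=s[:2]
r=np.sqrt(s[2]+C@C);d=np.linalg.norm(P-C,axis=1)
E=P[d>r+5].mean(0)-C
print("ring",C,"r",r,"tip",d.max(),"ear deg",np.degrees(np.arctan2(E[1],E[0])))
q=lambda u,v,z:atz(f,u/1.5,v/1.5,z)[:2].round(1)
a,bb,cc=q(657,74,12),q(533,148,12),q(603,284,12);print("corners",a,bb,cc,np.linalg.norm(a-bb),np.linalg.norm(bb-cc),np.degrees(np.arctan2(*(a-bb)[::-1])),np.degrees(np.arctan2(*(bb-cc)[::-1])),"mid",(a+cc)/2)
r1,r2=q(691,125,90),q(647,149,90);print("rods",r1,r2,np.linalg.norm(r1-r2),np.degrees(np.arctan2(*(r2-r1)[::-1])))
for z in (45,55,65,75):
    p,pp=q(632,192,z),q(721,192,z); print(z,"pile top dia",np.linalg.norm(p-pp),(p+pp)/2, q(677,192,z))
E
```

```text
ring [688.47367157 149.38094036] r 30.214018044287897 tip 42.72449070880028 ear deg -35.13939867260698
corners [681.4 -94.1] [688.3   7.6] [564.6  15.3] 101.93380204819204 123.93942068607544 -93.88137603220945 -3.561915989999712 mid [623.  -39.4]
rods [656.7 -56.5] [659.4 -28.3] 28.328960446864258 84.5309050298882
45 pile top dia 63.4417055256241 [609.   -51.95] [608.8 -52.2]
55 pile top dia 61.63927319493632 [612.8 -47.4] [612.6 -47.7]
65 pile top dia 59.8368615487143 [616.6  -42.85] [616.4 -43.1]
75 pile top dia 58.059452288150304 [620.35 -38.25] [620.2 -38.5]
```

```bash
python3 -m creep '[0,0,0,-0.001,-0.003,0.05,1, 0,0,0,-0.001,-0.003,0.095,1, 0,0,0,-0.001,-0.003,0.135,1, 0,0,0,-0.001,-0.003,0.165,1, 0,0,0,-0.001,-0.003,0.185,1, 0,0,0,-0.001,-0.003,0.195,1, 0,0,0,-0.001,-0.003,0.2,1, 0,0,0,-0.001,-0.003,0.205,1, 0,0,0,-0.001,-0.003,0.21,1, 0,0,0,-0.001,-0.003,0.21,1]'
python3 - <<'E'
from h import *
s=env.get_state();print(s["ee_pos"],np.round(s["contact_force"],2),rel([688.4,149.3,9]))
E
```

```text
clock: 4.3
ee_pos: [688.3, 149.9, 21.0]
tool_rot: [[0.821, -0.571, 0.001], [-0.571, -0.821, 0.0], [0.0, -0.0, -1.0]]
contact_force: [0.5, -0.5, -0.3]
opening: 93.3
[688.33370839 149.9364073   20.95696133] [ 0.45 -0.5  -0.25] [0.0004126  0.0004889  0.01195697]
```

```bash
python3 -m creep '[0,0,0,0,0,0.004,1, 0,0,0,0,0,0.008,1, 0,0,0,0,0,0.012,1, 0,0,0,0,0,0.012,1, 0,0,0,0,0,0.012,0.6, 0,0,0,0,0,0.012,0.6, 0,0,0,0,0,0.012,0.6, 0,0,0,0,0,0.012,0.6, 0,0,0,0,0,0.012,0.6, 0,0,0,0,0,0.012,0.6, 0,0,0,0,0,0.012,0.6]' 20
python3 - <<'E'
from h import *
s=env.get_state();print(s["ee_pos"],np.round(s["contact_force"],2),s["opening"])
E
```

```text
clock: 5.4
ee_pos: [688.2, 149.9, 8.8]
tool_rot: [[0.821, -0.571, 0.0], [-0.571, -0.821, 0.0], [0.0, -0.0, -1.0]]
contact_force: [0.1, -0.9, 1.8]
opening: 61.1
[688.19393565 149.93780082   8.82925968] [ 0.1  -0.9   1.84] 61.127655085196764
```

```bash
python3 -m creep '[0,0,0,0,0,-0.01,0.6, 0,0,0,0,0,-0.03,0.6, 0,0,0,0,0,-0.07,0.6, 0,0,0,0,0,-0.11,0.6, 0,0,0,0,0,-0.15,0.6, 0,0,-0.1,0.008,0.03,-0.15,0.6, 0,0,-0.2,0.018,0.07,-0.15,0.6, 0,0,-0.3,0.028,0.11,-0.15,0.6, 0,0,-0.4,0.038,0.15,-0.15,0.6, 0,0,-0.5,0.046,0.18,-0.15,0.6, 0,0,-0.54,0.05,0.195,-0.15,0.6, 0,0,-0.54,0.0506,0.1975,-0.15,0.6, 0,0,-0.54,0.0506,0.1975,-0.15,0.6, 0,0,-0.54,0.0506,0.1975,-0.15,0.6]'
python3 - <<'E'
from h import *
s=env.get_state();print(s["ee_pos"],np.round(s["contact_force"],2),s["opening"])
f=snap("wrist","w2.png",scale=1.5);np.save("f_w2.npy",f,allow_pickle=True)
for t in ["last_ring_center","last_ring_ear","packing_stand_center"]:
    print(t,[(np.round(d["xyz"],1).tolist(),round(d["p"],2)) for d in env.pinpoint("wrist",t)[:2]])
E
```

```text
clock: 6.8
ee_pos: [617.1, -40.1, 158.9]
tool_rot: [[0.998, -0.068, 0.0], [-0.068, -0.998, 0.0], [0.0, -0.0, -1.0]]
contact_force: [0.2, 0.8, 0.0]
opening: 61.0
[617.12830408 -40.06607887 158.94706967] [0.18 0.8  0.02] 61.047388103966014
last_ring_center []
last_ring_ear [([658.4, -42.1, 159.0], 0.66), ([617.4, -39.8, -2.5], 0.19)]
packing_stand_center [([618.2, -41.4, 10.6], 0.91)]
```

View pics/w2.png

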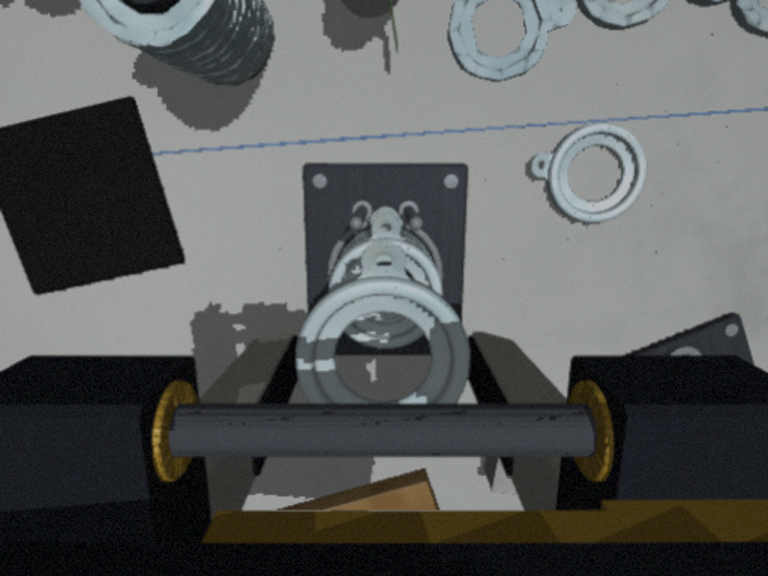

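The wrist view shows the held ring at (383,345), with its ear at (383,262). The rod tops are at about (361,222) and (410,222). The far edge of the plate, (304,164) to (467,164), is level in the picture, so the turn is right.

```bash
python3 - <<'E'
from h import *
f=np.load("f_w2.npy",allow_pickle=True).item()
q=lambda u,v,z:atz(f,u/1.5,v/1.5,z)[:2].round(1)
a,b=q(304,164,12),q(467,164,12);print("edge",a,b,np.linalg.norm(a-b),np.degrees(np.arctan2(*(a-b)[::-1]))-90)
e=np.array([np.cos(np.radians(-3.9)),np.sin(np.radians(-3.9))])
print("centre from edge",(a+b)/2-64*e)
for z in (90,):
    r1,r2=q(361,222,z),q(410,222,z);print("rods",r1,r2,np.linalg.norm(r1-r2),(r1+r2)/2-41*e)
l,r=q(296,355,164),q(470,355,164);print("held",l,r,np.linalg.norm(l-r),(l+r)/2,"ear",q(383,262,164))
im=cv2.cvtColor(np.array(f["pixels"])[120:185,190:330],cv2.COLOR_RGB2BGR);cv2.imwrite("pics/w2c.png",cv2.resize(im,None,fx=5,fy=5,interpolation=cv2.INTER_CUBIC))
E
```

```text
edge [689.3   4.7] [682.4 -96.1] 101.03588471429346 -3.9159238314219067
centre from edge [621.99820615 -41.3470214 ]
rods [659.4 -31.7] [657.8 -55.1] 23.45463706817908 [617.69494457 -40.61137308]
held [622.5  -9.1] [618.3 -69.9] 60.944893141263286 [620.4 -39.5] ear [653.5 -41.8]
```

View pics/w2c.png

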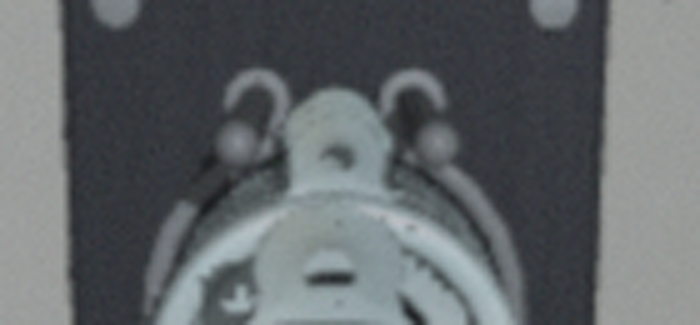

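The crop shows the rod tops at (238,143) and (437,143), and the pile's ear between them with its tip at (337,88).

```bash
python3 - <<'E'
from h import *
f=np.load("f_w2.npy",allow_pickle=True).item()
q=lambda u,v,z:atz(f,u,v,z)[:2].round(1)
e=np.array([np.cos(np.radians(-3.9)),np.sin(np.radians(-3.9))])
r1,r2=q(237.6,148.6,90),q(277.4,148.6,90);print(r1,r2,np.linalg.norm(r1-r2),(r1+r2)/2,(r1+r2)/2-41*e)
for z in (50,60,70):
    t=q(190+337/5,120+88/5,z);print(z,t-44*e)
E
```

```text
[659.1 -29.5] [657.2 -58. ] 28.563263118908523 [658.15 -43.75] [617.24494457 -40.96137308]
50 [618.90189173 -41.30732721]
60 [619.70189173 -41.20732721]
70 [620.50189173 -41.20732721]
```

```bash
python3 -m creep '[0,0,0,0.0007,0.0008,0.01,0.6, 0,0,0,0.0007,0.0008,0.03,0.6, 0,0,0,0.0007,0.0008,0.05,0.6, 0,0,0,0.0007,0.0008,0.06,0.6, 0,0,0,0.0007,0.0008,0.068,0.6, 0,0,0,0.0007,0.0008,0.074,0.6, 0,0,0,0.0007,0.0008,0.076,0.6, 0,0,0,0.0007,0.0008,0.076,0.6, 0,0,0,0.0007,0.0008,0.076,0.6]'
python3 - <<'E'
from h import *
s=env.get_state();print(s["ee_pos"],np.round(s["contact_force"],2),s["opening"])
f=snap("wrist","w3.png",crop=(150,90,370,280),scale=3)
E
```

```text
clock: 7.9
ee_pos: [618.0, -42.0, 83.5]
tool_rot: [[0.998, -0.068, 0.001], [-0.068, -0.998, -0.0], [0.001, 0.0, -1.0]]
contact_force: [0.6, -0.7, -0.2]
opening: 61.1
[617.97725955 -41.98336982  83.47423562] [ 0.57 -0.73 -0.17] 61.08146658183298
```

View pics/w3.png

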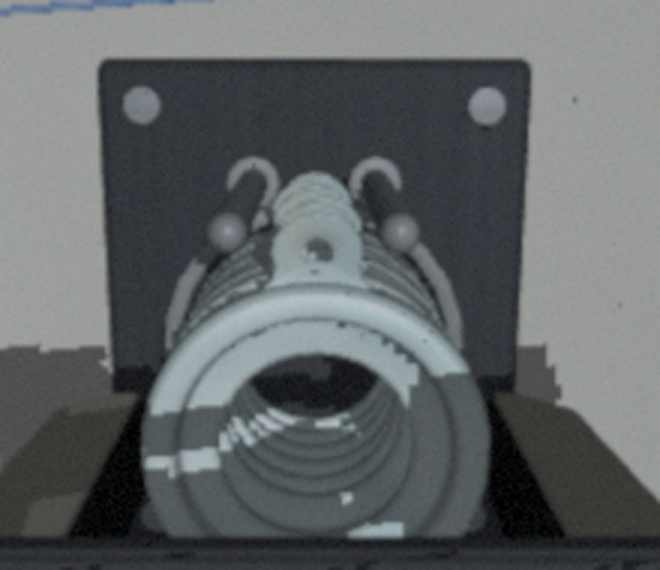

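The ear (317,240) is centred between the rod tops at (228,232) and (401,232). Lowering by feel.

```bash
python3 -m creep '[0,0,0,0,0.0,0.002,0.6, 0,0,0,0,0,0.004,0.6, 0,0,0,0,0,0.005,0.6, 0,0,0,0,0,0.006,0.6, 0,0,0,0,0,0.007,0.6, 0,0,0,0,0,0.007,0.6]' | grep -E "ee_pos|force"
python3 -m creep '[0,0,0,0,0,0.001,0.6, 0,0,0,0,0,0.002,0.6, 0,0,0,0,0,0.003,0.6, 0,0,0,0,0,0.003,0.6]'| grep -E "ee_pos|force"
```

```text
ee_pos: [617.3, -41.9, 75.4]
contact_force: [-1.5, -0.5, -1.1]
ee_pos: [617.4, -41.9, 72.7]
contact_force: [-1.7, -0.4, 0.2]
```

```bash
python3 -m creep '[0,0,0,0,0,0.001,0.6, 0,0,0,0,0,0.002,0.6, 0,0,0,0,0,0.002,0.6]'| grep -E "ee_pos|force"
```

```text
ee_pos: [617.7, -41.9, 72.5]
contact_force: [-7.0, 0.5, 13.7]
```

```bash
python3 -m creep '[0,0,0,0,0,-0.001,0.6, 0,0,0,0,0,-0.001,0.6]'| grep -E "ee_pos|force"
python3 - <<'E'
from h import *
snap("wrist","w4.png",crop=(150,90,370,280),scale=3)
E
```

```text
ee_pos: [617.6, -41.9, 72.5]
contact_force: [-3.6, 1.0, 8.3]
```

View pics/w4.png

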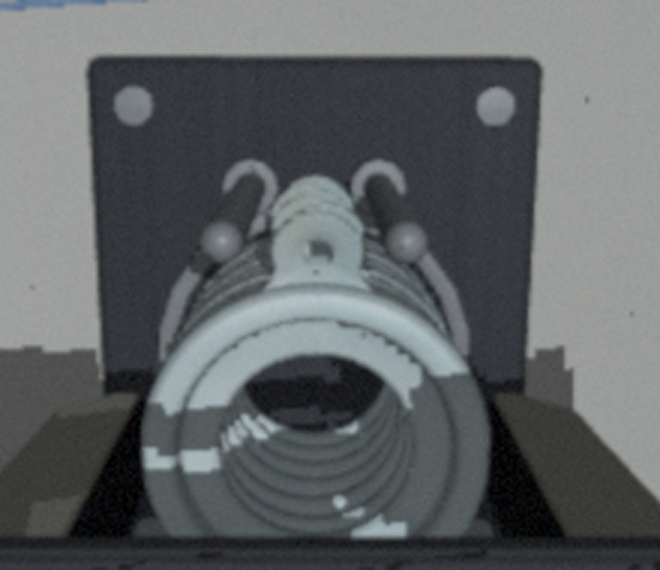

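The ring sits on the pile, with its ear (317,245) between the rods. It rests with 8 N, so I'll release it and rise.

```bash
python3 -m creep '[0,0,0,0,0,-0.0005,0.6, 0,0,0,0,0,-0.0005,0.7, 0,0,0,0,0,-0.0005,0.8, 0,0,0,0,0,-0.0005,0.85, 0,0,0,0,0,-0.0005,0.9, 0,0,0,0,0,-0.0005,0.9]'| grep -E "ee_pos|force|opening"
python3 -m creep '[0,0,0,0,0,-0.005,0.9, 0,0,0,0,0,-0.02,0.9, 0,0,0,0,0,-0.05,0.9, 0,0,0,0,0,-0.09,0.9, 0,0,0,0,0,-0.13,0.9, 0,0,0,0,0,-0.15,0.9, 0,0,0,0,0,-0.15,0.9]'| grep -E "ee_pos|force|opening"
python3 - <<'E'
from h import *
f=snap("wrist","w5.png",scale=1.5);np.save("f_w5.npy",f,allow_pickle=True)
for c in ("side","top"):
    f=snap(c)
    for t in ["last_ring_center","last_ring_ear"]:
        print(t,[(np.round(d["xyz"],1).tolist(),round(d["p"],2)) for d in env.pinpoint(c,t)[:2]])
E
```

```text
ee_pos: [617.3, -41.9, 72.0]
contact_force: [-0.8, 0.3, 1.2]
opening: 83.3
ee_pos: [620.0, -42.3, 228.8]
contact_force: [0.3, -0.5, -0.4]
opening: 83.5
last_ring_center [([616.6, -42.8, 72.8], 0.8)]
last_ring_ear [([653.5, -44.6, 77.7], 0.69)]
last_ring_center [([618.6, -43.6, 74.9], 0.58), ([615.0, -37.1, -2.4], 0.47)]
last_ring_ear []
```

View pics/w5.png

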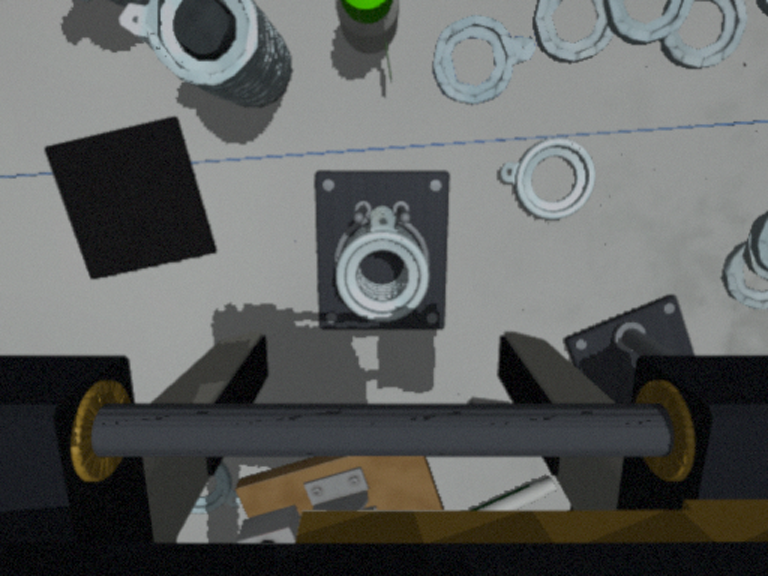

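The wrist view shows the ring flat on the pile, outline columns 336–429 and rows 230–320, with its ear between the rods at (383,215). The hanger's back edge runs from (566,343) to (672,297), and its column is near (632,335).

```bash
python3 -m creep '[0,0,-0.07,-0.02,0.04,0,0.9, 0,0,-0.15,-0.04,0.08,0,0.9, 0,0,-0.25,-0.065,0.125,0,0.9, 0,0,-0.35,-0.085,0.165,0,0.9, 0,0,-0.42,-0.105,0.205,0,0.9, 0,0,-0.42,-0.113,0.222,0,0.9, 0,0,-0.42,-0.1144,0.2256,0,0.9, 0,0,-0.42,-0.1144,0.2256,0,0.9, 0,0,-0.42,-0.1144,0.2256,0,0.9]'
python3 - <<'E'
from h import *
f=np.load("f_w5.npy",allow_pickle=True).item()
q=lambda u,v,z:atz(f,u/1.5,v/1.5,z)[:2].round(1)
print("ring top c",(q(336,275,78.7)+q(429,275,78.7))/2,(q(382.5,230,78.7)+q(382.5,320,78.7))/2,np.linalg.norm(q(336,275,78.7)-q(429,275,78.7)))
d=q(566,343,8)-q(672,297,8);print("hanger x deg",np.degrees(np.arctan2(d[1],d[0]))-90)
f=snap("wrist","w6.png",scale=1.5);np.save("f_w6.npy",f,allow_pickle=True)
for t in ["press_weight_grip","hanger_fork","hanger"]:
    print(t,[(np.round(d["xyz"],1).tolist(),round(d["p"],2)) for d in env.pinpoint("wrist",t)[:2]])
E
```

```text
clock: 12.05
ee_pos: [488.3, -258.2, 221.7]
tool_rot: [[0.939, 0.345, -0.0], [0.345, -0.939, 0.001], [-0.0, -0.001, -1.0]]
contact_force: [-0.9, -0.3, -0.9]
opening: 84.1
ring top c [619.3  -41.45] [618.6  -41.35] 61.44371408044926
hanger x deg 21.410710266659066
press_weight_grip [([494.1, -253.4, 141.5], 0.74)]
hanger_fork []
hanger [([487.8, -262.6, -1.2], 0.64)]
```

View pics/w6.png

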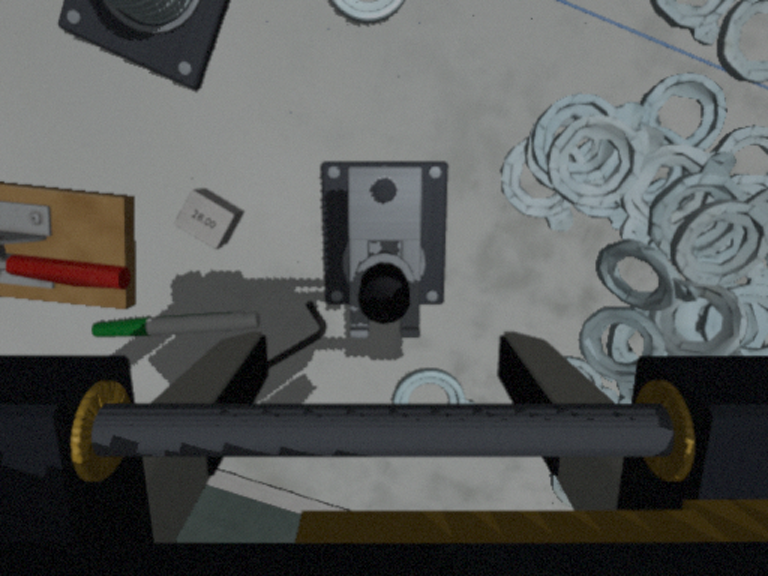

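The hanger is square with the tool. The grip top is at about (385,293), columns 358–411, and the column top is at (384,190).

```bash
python3 - <<'E'
from h import *
f=np.load("f_w6.npy",allow_pickle=True).item()
q=lambda u,v,z:atz(f,u/1.5,v/1.5,z)[:2].round(1)
a,b=q(358,295,160),q(411,295,160);print(a,b,np.linalg.norm(a-b))
g=cv2.cvtColor(np.array(f["pixels"]),cv2.COLOR_RGB2GRAY)
m=(g<40).astype(np.uint8);m[:165]=0;m[225:]=0;m[:,:225]=0;m[:,285:]=0
n,l,st,ce=cv2.connectedComponentsWithStats(m);k=1+st[1:,4].argmax();print(st[k],ce[k])
x,y,w,h,_=st[k];print("grip bottom edge",q(1.5*(x+w/2),1.5*(y+h),160),"c",q(1.5*(x+w/2),1.5*(y+h-w/2),160))
print("col",q(384,190,125),q(384,190,125)-52*np.array([.939,.345]))
p=atz(f,(x+w/2),(y+h-w/2),160);print("rel",rel([p[0],p[1],128]))
E
```

```text
[ 491.2 -244.1] [ 500. -268.] 25.46860812843922
[ 238  175   36   41 1128] [255.49202128 195.56737589]
grip bottom edge [ 481.8 -260.9] c [ 494.6 -256.2]
col [ 540.6 -239.4] [ 491.772 -257.34 ]
rel [0.00652263 0.00027252 0.09402873]
```

```bash
python3 -m creep '[0,0,0,0.005,0.0005,0.01,0.9, 0,0,0,0.005,0.0005,0.03,0.9, 0,0,0,0.005,0.0005,0.05,0.9, 0,0,0,0.005,0.0005,0.07,0.9, 0,0,0,0.005,0.0005,0.08,0.9, 0,0,0,0.005,0.0005,0.085,0.9, 0,0,0,0.005,0.0005,0.085,0.9, 0,0,0,0.005,0.0005,0.085,0.9]'
python3 - <<'E'
from h import *
print(rel([493.2,-257,128]))
E
```

```text
clock: 13.05
ee_pos: [493.3, -258.1, 138.0]
tool_rot: [[0.939, 0.345, 0.001], [0.345, -0.939, -0.001], [0.001, 0.001, -1.0]]
contact_force: [-0.1, -0.6, -0.1]
opening: 84.0
[ 0.00026658 -0.00112103  0.01003403]
```

```bash
python3 -m creep '[0,0,0,0,-0.001,0.004,0.9, 0,0,0,0,-0.001,0.008,0.9, 0,0,0,0,-0.001,0.01,0.9, 0,0,0,0,-0.001,0.01,0.6, 0,0,0,0,-0.001,0.01,0.4, 0,0,0,0,-0.001,0.01,0.3, 0,0,0,0,-0.001,0.01,0.2, 0,0,0,0,-0.001,0.01,0.2, 0,0,0,0,-0.001,0.01,0.2, 0,0,0,0,-0.001,0.01,0.2, 0,0,0,0,-0.001,0.01,0.2, 0,0,0,0,-0.001,0.01,0.2]' 40
```

```text
clock: 14.25
ee_pos: [492.5, -257.1, 127.2]
tool_rot: [[0.939, 0.345, 0.0], [0.345, -0.939, -0.0], [0.0, 0.0, -1.0]]
contact_force: [-0.0, -1.0, -0.6]
opening: 25.7
```

```bash
python3 -m creep '[0,0,0,0,0,-0.004,0.2, 0,0,0,0,0,-0.010,0.2, 0,0,0,0,0,-0.016,0.2, 0,0,0,0,0,-0.021,0.2, 0,0,0,0,0,-0.021,0.2, 0,0,0,0,0,-0.021,0.2]'
```

```text
clock: 14.85
ee_pos: [492.6, -257.0, 148.4]
tool_rot: [[0.939, 0.345, 0.0], [0.345, -0.939, -0.0], [0.0, 0.0, -1.0]]
contact_force: [-0.8, -0.3, -4.6]
opening: 25.0
```

```bash
python3 -m creep '[0,0,0,-0.005,0,0,0.2, 0,0,0,-0.015,0,0,0.2, 0,0,0,-0.03,0,0,0.2, 0,0,0,-0.045,0,0,0.2, 0,0,0,-0.06,0,0,0.2, 0,0,0,-0.075,0,0,0.2, 0,0,0,-0.088,0,0,0.2, 0,0,0,-0.095,0,0,0.2, 0,0,0,-0.095,0,0,0.2, 0,0,0,-0.095,0,0,0.2]'
python3 -m creep '[0,0,0,0,0,-0.005,0.2, 0,0,0,0,0,-0.02,0.2, 0,0,0,0,0,-0.04,0.2, 0,0,0,0,0,-0.06,0.2, 0,0,0,0,0,-0.08,0.2, 0,0,0,0,0,-0.09,0.2, 0,0,0,0,0,-0.09,0.2, 0,0,0,0,0,-0.09,0.2]'
python3 - <<'E'
from h import *
s=env.get_state();print(s["ee_pos"],rel([618.7,-41.4,s["ee_pos"][2]]))
f=snap("side","s7.png",crop=(100,150,400,370),scale=2.6)
E
```

```text
clock: 15.85
ee_pos: [403.4, -289.8, 148.3]
tool_rot: [[0.939, 0.344, 0.001], [0.344, -0.939, -0.0], [0.001, 0.0, -1.0]]
contact_force: [-0.6, 0.3, -5.2]
opening: 25.1
clock: 16.65
ee_pos: [403.3, -289.6, 237.9]
tool_rot: [[0.939, 0.345, -0.0], [0.345, -0.939, 0.0], [-0.0, -0.0, -1.0]]
contact_force: [0.5, 0.6, -4.7]
opening: 25.1
[ 403.27989437 -289.58057416  237.85597262] [ 2.87782587e-01 -1.58683968e-01  7.99919199e-06]
```

View pics/s7.png

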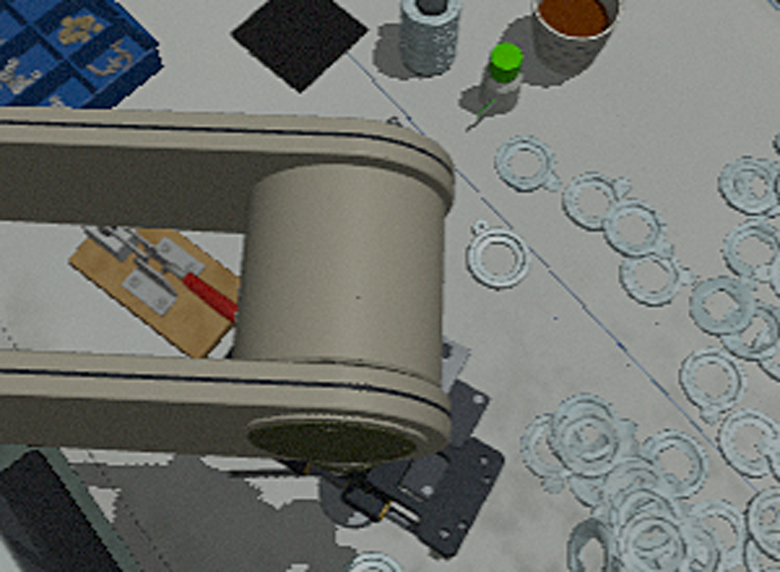

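The side view is blocked by the arm, but the bystanders and the empty pad can be seen unchanged. The load (4.7 N) and the opening say the weight is held. Going above the pile.

```bash
python3 -m creep '[0,0,0,0.010,-0.006,0,0.2, 0,0,0,0.035,-0.020,0,0.2, 0,0,0,0.065,-0.036,0,0.2, 0,0,0,0.1,-0.055,0,0.2, 0,0,0,0.135,-0.0745,0,0.2, 0,0,0,0.17,-0.094,0,0.2, 0,0,0,0.205,-0.113,0,0.2, 0,0,0,0.235,-0.13,0,0.2, 0,0,0,0.26,-0.143,0,0.2, 0,0,0,0.278,-0.153,0,0.2, 0,0,0,0.2878,-0.1587,0,0.2, 0,0,0,0.2878,-0.1587,0,0.2, 0,0,0,0.2878,-0.1587,0.02,0.2, 0,0,0,0.2878,-0.1587,0.035,0.2, 0,0,0,0.2878,-0.1587,0.045,0.2, 0,0,0,0.2878,-0.1587,0.045,0.2, 0,0,0,0.2878,-0.1587,0.045,0.2]'
python3 - <<'E'
from h import *
s=env.get_state();print(s["ee_pos"],np.round(s["contact_force"],1),s["opening"],rel([618.7,-41.4,s["ee_pos"][2]]))
f=snap("wrist","w8.png",scale=1.5);np.save("f_w8.npy",f,allow_pickle=True)
for c in ("wrist",):
  for t in ["press_weight_grip","press_weight"]:
    print(t,[(np.round(d["xyz"],1).tolist(),round(d["p"],2)) for d in env.pinpoint(c,t)[:2]])
E
```

```text
clock: 18.4
ee_pos: [618.4, -41.9, 193.1]
tool_rot: [[0.939, 0.344, -0.001], [0.344, -0.939, 0.0], [-0.0, -0.0, -1.0]]
contact_force: [0.1, -0.2, -4.7]
opening: 25.5
[618.41621841 -41.94014507 193.10574322] [ 0.1 -0.2 -4.7] 25.49405190279456 [ 4.52294497e-04 -4.09534314e-04 -1.38112740e-07]
press_weight_grip [([620.1, -41.3, 208.3], 0.89)]
press_weight [([613.4, -44.4, 112.6], 0.79), ([779.3, -52.2, -0.8], 0.22)]
```

View pics/w8.png

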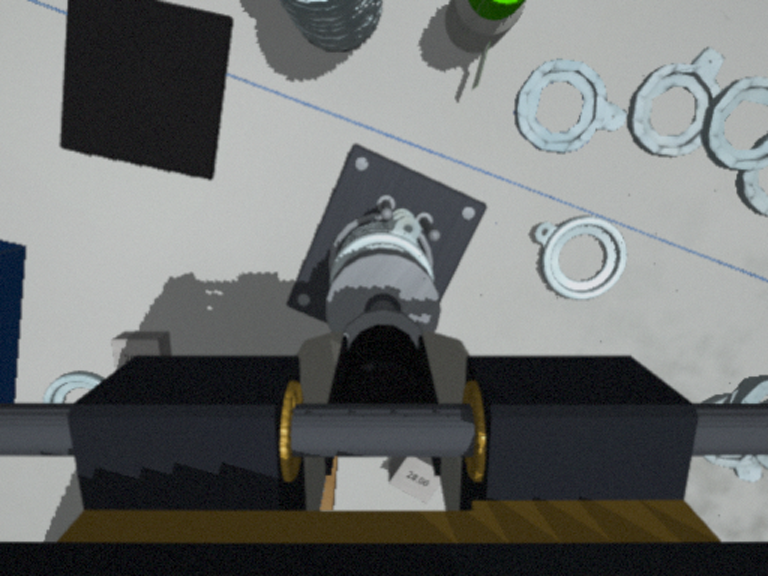

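The weight hangs upright. The disc spans columns 327–440 with its front edge at about row 250, and the ring below shows its rim at about row 233.

```bash
python3 - <<'E'
from h import *
f=np.load("f_w8.npy",allow_pickle=True).item()
im=cv2.cvtColor(np.array(f["pixels"])[120:250,180:330],cv2.COLOR_RGB2BGR);cv2.imwrite("pics/w8c.png",cv2.resize(im,None,fx=5,fy=4.6,interpolation=cv2.INTER_CUBIC))
# overlay predictions: disc top circle for weight axis at TCP, ring top circle
t=np.linspace(0,2*np.pi,200)
big=cv2.resize(im,None,fx=4.5,fy=4.5,interpolation=cv2.INTER_CUBIC)
def circ(c,r,z,col):
    p=proj(f,np.c_[c[0]+r*np.cos(t),c[1]+r*np.sin(t),0*t+z]);p=((p-[180,120])+.5)*4.5
    cv2.polylines(big,[p.astype(np.int32)],True,col,1)
circ((618.4,-41.9),28,133.9,(0,0,255));circ((618.4,-41.9),17,113.9+76,(0,255,255))
circ((618.7,-41.4),31,78.7,(0,255,0))
cv2.imwrite("pics/w8d.png",big)
E
```

```text
(no output)
```

View pics/w8d.png

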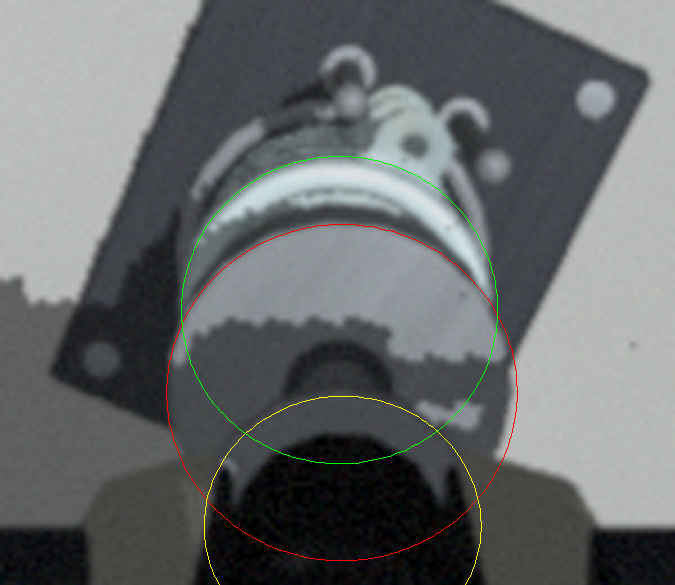

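The overlay matches: the weight's axis is at the TCP, and the disc is concentric with the ring to within about 1 mm. Lowering by feel.

```bash
python3 -m creep '[0,0,0,0.0005,-0.0005,0.005,0.2, 0,0,0,0.0005,-0.0005,0.012,0.2, 0,0,0,0.0005,-0.0005,0.019,0.2, 0,0,0,0.0005,-0.0005,0.025,0.2, 0,0,0,0.0005,-0.0005,0.029,0.2, 0,0,0,0.0005,-0.0005,0.030,0.2, 0,0,0,0.0005,-0.0005,0.03,0.2]'| grep -E "ee_pos|force"
python3 -m creep '[0,0,0,0,0,0.001,0.2, 0,0,0,0,0,0.002,0.2, 0,0,0,0,0,0.002,0.2]'| grep -E "ee_pos|force"
```

```text
ee_pos: [618.9, -40.9, 162.9]
contact_force: [0.4, 0.0, -5.3]
ee_pos: [619.1, -40.9, 161.2]
contact_force: [-0.3, -0.8, -4.8]
```

```bash
python3 -m creep '[0,0,0,0,0,0.001,0.2, 0,0,0,0,0,0.001,0.2]'| grep -E "ee_pos|force"
```

```text
ee_pos: [619.0, -40.9, 160.1]
contact_force: [-0.4, -0.5, -4.2]
```

```bash
python3 -m creep '[0,0,0,0,0,0.001,0.2, 0,0,0,0,0,0.001,0.2]'| grep -E "ee_pos|force"
```

```text
ee_pos: [618.9, -40.9, 159.0]
contact_force: [-0.1, -0.1, -5.6]
```

```bash
python3 -m creep '[0,0,0,0,0,0.001,0.2, 0,0,0,0,0,0.001,0.2]'| grep -E "ee_pos|force"
```

```text
ee_pos: [619.0, -40.9, 158.1]
contact_force: [-0.5, -0.2, -5.1]
```

```bash
python3 -m creep '[0,0,0,0,0,0.0005,0.2, 0,0,0,0,0,0.0005,0.2]'| grep -E "ee_pos|force"
```

```text
ee_pos: [619.1, -40.9, 158.0]
contact_force: [-1.6, -0.0, -2.8]
```

```bash
python3 -m creep '[0,0,0,0,0,0.0005,0.2, 0,0,0,0,0,0.0005,0.2]'| grep -E "ee_pos|force"
```

```text
ee_pos: [619.3, -40.9, 157.9]
contact_force: [-2.9, 0.6, 2.5]
```

The weight rests on the ring at the expected height. Releasing it.

```bash
python3 -m creep '[0,0,0,0,0,0,0.28, 0,0,0,0,0,0,0.32, 0,0,0,0,0,0,0.4, 0,0,0,0,0,0,0.5, 0,0,0,0,0,0,0.7, 0,0,0,0,0,0,0.7, 0,0,0,0,0,0,0.7]'
python3 -m creep '[0,0,0,0,0,-0.003,0.7, 0,0,0,0,0,-0.01,0.7, 0,0,0,0,0,-0.03,0.7, 0,0,0,0,0,-0.06,0.7, 0,0,0,0,0,-0.1,0.7, 0,0,0,-0.04,0,-0.12,0.7, 0,0,0,-0.08,0,-0.12,0.7, 0,0,0,-0.12,0,-0.12,0.7, 0,0,0,-0.16,0.03,-0.12,0.7, 0,0,0,-0.2,0.06,-0.12,0.7, 0,0,0,-0.2,0.1,-0.12,0.7, 0,0,0,-0.2,0.15,-0.12,0.7, 0,0,0,-0.2,0.2,-0.12,0.7, 0,0,0,-0.2,0.2,-0.12,0.7, 0,0,0,-0.2,0.2,-0.12,0.7]'
python3 - <<'E'
from h import *
for c in ("side","top"):
    f=snap(c,c+"9.png")
    for t in ["press_weight_grip","press_weight","last_ring","last_ring_ear","finished_pack","paint_bottle","packing_stand"]:
        print(c,t,[(np.round(d["xyz"],1).tolist(),round(d["p"],2)) for d in env.pinpoint(c,t)[:2]])
    # grip-top dark blob check
    g=cv2.cvtColor(np.array(f["pixels"]),cv2.COLOR_RGB2GRAY)
    p=proj(f,[[618.7,-41.4,190.7],[618.7,-41.4,98.7]]);print(p.round(1).tolist())
    u,v=p[0].astype(int);m=(g[v-14:v+30,u-20:u+21]<45).astype(np.uint8)
    n,l,st,ce=cv2.connectedComponentsWithStats(m);k=l[14,20]
    if k:
        x,y,w,h,a=st[k];print("blob",u-20+x,v-14+y,w,h,a)
E
```

```text
clock: 21.25
ee_pos: [619.0, -40.9, 157.1]
tool_rot: [[0.939, 0.345, -0.0], [0.345, -0.939, -0.0], [-0.0, -0.0, -1.0]]
contact_force: [1.0, 0.1, 0.2]
opening: 62.7
clock: 22.75
ee_pos: [499.9, -298.3, 276.6]
tool_rot: [[0.939, 0.343, -0.001], [0.343, -0.939, 0.001], [-0.001, -0.002, -1.0]]
contact_force: [-0.2, 0.1, 0.7]
opening: 65.0
side press_weight_grip [([617.8, -41.3, 175.7], 0.79), ([617.7, -42.8, 0.0], 0.39)]
side press_weight [([622.1, -43.0, 81.1], 0.88), ([619.8, -34.5, 177.9], 0.72)]
side last_ring [([614.5, -44.1, 68.4], 0.58)]
side last_ring_ear [([654.7, -43.0, 77.7], 0.58)]
side finished_pack []
side paint_bottle []
side packing_stand [([615.4, -44.6, -3.0], 0.93)]
[[241.6, 189.1], [241.7, 206.9]]
top press_weight_grip []
top press_weight [([615.1, -44.0, 79.2], 0.83)]
top last_ring [([618.9, -39.9, 69.4], 0.44)]
top last_ring_ear [([654.3, -43.6, 75.5], 0.47)]
top finished_pack [([773.7, 49.1, 3.1], 0.56), ([614.1, -45.2, -2.0], 0.24)]
top paint_bottle [([775.5, -49.7, 1.8], 0.62)]
top packing_stand [([618.9, -40.7, -3.2], 0.86)]
[[255.2, 194.8], [255.4, 198.8]]
blob 250 191 11 12 107
```

```bash
python3 - <<'E'
from h import *
s=env.get_state();print(s["clock"],s["contact_force"]);print(env.hand_in())
E
```

```text
23.55 [ 0.15544019 -0.31568622  0.98189451]
the job is handed in; nothing more can be done
None
```

I laid the ring on the pile and stood the press weight on top of it, then handed the job in at 23.6 s with the robot clear of everything.

- **Ring:** I lowered it by feel until it touched (force peaked at about 14 N), then eased off. At about 1 N of remaining contact I let go. It lies flat with its underside about 70 mm above the bench, and the pictures show its ear between the two rods.
- **Weight:** I lifted it 21 mm, drew it 95 mm out of the fork and set it on the ring. It touched at the expected height, with about 7 N on the pile, before I released it.
- **Last checks:** The networks put the weight's grip at (618, -41, 176) mm, where (619, -41, 175) was expected, so it stands upright and central to within the 4 mm they are good for. The top camera shows the finished pack and the paint bottle where they were, to within its accuracy.
- **Missed or inconclusive:**
  - The side network did not find the finished pack or the bottle in the last picture.
  - The top network did not report the grip, though its dark outline showed at the expected pixels.
  - The networks' readings for the weight's underside and the ring scattered by about 4 to 5 mm.
  - I had used all 12 picture views, so the final state was checked only by numbers, not by eye.

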